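# Release the large pill from the twin-lane feeder

### The job

Push the pewter catch tray fully home under the two lanes with your fingertips; then press the outer end of the rocking lever whose gate holds back the large pill all the way down, until that pill has rolled into the tray, and let the lever come back so that its gate is shut. Do not touch or pick up either pill, do not lift the small pill's gate, and leave everything else on the counter where it stands.

Things in the scene. Friction and masses are not known exactly. Their poses are not given: they have to be found in the camera images.
- feeder: two-lane pill feeder fixed to the counter, iron base 135 x 270 x 12 mm, two open dark wooden lanes sloping down 8 degrees towards its -x (tray side, about facing the robot). Origin on the counter between the lanes, 5 mm short of the gates; +x up the lanes, +y to the left lever. Lane centres at y = +32 (left) and -32 mm (right), mouths at x = -37 mm, lane walls up to 80 mm above the counter
- tray (a joint): pewter catch tray on a slide in the feeder below the lane mouths: 0 is fully home (against its stop, under the mouths), growing as it stands out towards the feeder's -x, up to 0.060 m. Friction about 1.5 N; it stays where it is left
- tray_face (a point): middle of the outer (-x) face of the tray's front wall, the face to push towards the feeder's +x; 32 mm above the counter. The face is 120 mm wide and reaches from 13 to 51 mm above the counter. At home it is at feeder x = -90 mm; the iron base ends at x = -80 mm
- tray_floor (a point): middle of the tray's inner floor (20 mm above the counter); axes as the feeder's. Inside, the tray is 65 mm along x and 112 mm along y, walls 41 to 51 mm above the counter
- lever_left (a joint): rocking brass lever of the left (+y) lane, lying along the feeder's y; rad: 0 at rest, gate down; grows as its outer end is pressed, stop at 0.50. Hinge along x at y = +105 mm, 95 mm above the counter; the gate, a 24 mm plate, hangs at the inner end. A spring returns it: 4 N on the paddle to start, 7 N at the stop. The large pill passes only beyond about 0.38
- lever_right (a joint): the same lever, mirrored, for the right (-y) lane; hinge line at y = -105 mm; same sign: grows as its outer end is pressed down, stop at 0.50
- paddle_left (a point): top centre of the left lever's paddle, a level brass pad 36 x 36 mm at the lever's outer end, 70 mm outward of the hinge line (feeder y = +175 mm, x = +5 mm), 105 mm above the counter at rest; it goes down about 35 mm to the stop, tilting 0.5 rad outward
- paddle_right (a point): the same for the right lever's paddle (feeder y = -175 mm)
- pill_large: the large pill: a wax-shelled ball 30 mm in diameter, about 18 g, loose, waiting above the gate of one of the two lanes (either), its centre 73 mm above the counter; origin at its centre; rolls down by itself when its gate is up, and lies in the tray about 33 mm above the counter
- pill_small: the small pill: the same look, 18 mm in diameter, 10 g, loose, in the other lane; origin at its centre
- bowl: pale celadon bowl, 90 mm across, 42 mm high; loose; stands to the left of the tray; origin under its centre; to be left alone
- canister: pewter lidded canister with a small top knob, 62 mm across, 95 mm high; loose; stands to the right of the tray; origin under its centre; to be left alone
- spatula: bone spatula, 170 mm long, lying on the counter; loose; origin under its centre; to be left alone
- tally_holder: bamboo tube, 72 mm across and 110 mm high, with tally sticks rising to about 165 mm; loose; well to the right, nearer the robot; origin under its centre; to be left alone
- weight: brass balance weight with a knob, 36 mm across, 52 mm high; loose; beyond the feeder; origin under its centre; to be left alone
- mortar: white porcelain mortar, 100 mm across, 75 mm high, with a pestle standing in it to 105 mm; loose; beyond the feeder; origin under its centre; to be left alone
Not all that is in view belongs to the job. Leave any purple look-alike of the pill_large alone.

How it is judged:
By the outcome, as a careful person would: the job done as asked, in the order asked, and still so for the second after the job is handed in, with the robot touching nothing.
It also fails if it takes over 48 s, if anything falls off the work surface, if the arm or the gripper's body presses on something with over 40 N, if the wrist force passes 120 N, or if a joint passes its speed limit or range.

### The arm

A 6-joint arm with a two-finger parallel gripper is mounted at the origin on the work surface. World frame = base frame: x ahead of the robot, y to its left, z up, the work surface at z = 0. Lengths are in m, angles in rad, forces in N, time in s.
With the tool pointing down it reaches from about 0.35 to 0.975 m from the base axis. Payload 4.9 kg.
Tool frame: the origin (TCP) lies at the very end of the fingers, on their centre line; the grasp point (between the pads) lies 19 mm behind it; z points along the fingers, y is the line along which they close (so a half turn about z gives the same grasp; the last joint's range is limited). The gripper opens to 85 mm and grips with 20 to 120 N. Pads are 22 mm wide; open, the fingers measure 114 mm over their backs; the gripper's body (76 mm by 85 mm) begins 54 mm behind the grasp point. The pads swing forward as they close: fully open they stand 13 mm farther back than shut.
Start: joints at [-1.461, 0.053, 1.613, -0, 1.476, -0.119], TCP at [0.142, -0.609, 0.2] pointing down, gripper open.
Joint ranges: [-3.01, 3.01], [-1.01, 2.22], [0.06, 2.58], [-1.02, 4.17], [0.09, 2.62], [-3.14, 3.14]. Speed limits (rad/s): [2.57, 2.57, 3.14, 3.14, 3.14, 3.14].

### API

Orientations are given as a rotation vector (axis times angle).
In Python, from station import * gives the robot as it stands.
- The arm moves only by the shell command python3 -m crank 'ROWS' [OPENING] [FORCE]. ROWS is JSON, a list of rows, each an object with "offset": the shift along the tool's x, y, z in m, a list of three; "twist": the turn, a rotation vector about the tool's x, y, z in degrees, a list of three. In form: [{"offset": [x, y, z], "twist": [rx, ry, rz]}, ...]. A call has 1 to 20 rows; each row is the pose to reach, as a shift and turn from the pose commanded when the call began, along the tool's axes at that moment; what a row does not reach only later rows make up. A row lasts 1/8 s, in which the tool goes at most 62.5 mm and 10.7 degrees, less where a joint would pass 70% of its speed; a pose out of reach is approached as far as the arm can. A call with a gripper value outside its range is refused whole. OPENING is the opening, from 0 (shut) to 1 (fully open), set as the call begins (- or left out, the last holds). The fingers move at their own pace and stop on an object; FORCE is the grip in N (left out, the last holds). Time passes only in rows, so rows that repeat a pose let the fingers close. It gives the time, the measured TCP pose, the force, the opening and the grip force at its end, in the units of the state.
- get_obs(): the state, without advancing time (a new reading comes with each control period).
- get_image(name): name is "scene" or "top"; returns the picture (480x640x3 uint8, red, green, blue); there is no depth.
- get_calibration(name): a dict with "intrinsics" (3x3 intrinsics, pixels), "world_from_camera" (4x4, takes a point from camera to world coordinates). Camera axes: x right, y up, looking along -z (the intrinsics and any distortion apply to the point x, -y, -z); pixel columns grow to the right and rows downward; lengths in m; the calibration is good to about 2 mm. A picture is of the moment at which its call begins. get_calibration takes no time and is no camera call.
- finish_job(): hands the job in; it is judged then, once.
Trained networks look in the newest picture that a camera, given by its name, has taken for a name from the list of things; names that differ only in an ending like _2 or _b are one class to them, and where a whole thing is asked for, a point or a joint stands for the part that bears it (a point fixed in the world has none). Each returns a list of dicts, best first, with "confidence" (0 to 1); they miss things now and then, are a little off and sometimes report something else, mostly with a low value. They report only what shows in the picture. A call takes as long as a camera call. They do not tell look-alikes from the thing itself.
- cut_out(query, camera): "region" (480x640 bool, what is visible of it) and "rect" ([centre column, centre row, width, height] in pixels, round what is visible of it).
The state is a dict: "t": time; "q": joint angles; "dq": joint speeds; "effort": joint torques, N m; "tool_pos": TCP position; "tool_rot": TCP orientation; "contact_force": force on the tool from outside, world axes, zero at the start; "wrist_torque": the same for the moment, N m; "opening": finger opening in m; "grip_force": force on a finger pad.
Only numpy, scipy, OpenCV 4.12 (cv2) and the standard library are available. Lean on these libraries where they do the work, as an engineer would, in place of code of your own. Each camera call takes 0.05 s, during which the arm holds its last target. There are 200 camera calls.

## Working session

There is one attempt and no reset: what is moved stays moved. The work goes in short steps, Python scripts to look and compute and a shell command to move; the robot and the scene stay as the last step left them, time stands still between calls to the robot, and variables do not carry over. Pictures are saved under pics/ and viewed, at most 10 in all, crops included, and the job is handed in when it is done.

```bash
mkdir -p pics; cat > h.py <<'E'
from station import *
import numpy as np, cv2
from scipy.spatial.transform import Rotation as R
def cal(n):
    c=get_calibration(n); return np.array(c["intrinsics"]),np.array(c["world_from_camera"])
def proj(n,P):
    K,T=cal(n); p=np.linalg.inv(T)@np.r_[P,1]; p=np.array([p[0],-p[1],-p[2]]); u=K@p; return u[:2]/u[2]
def back(n,uv,z):
    K,T=cal(n); d=np.linalg.inv(K)@np.r_[uv,1]; d=T[:3,:3]@np.array([d[0],-d[1],-d[2]]); o=T[:3,3]; return o+d*(z-o[2])/d[2]
E
python3 - <<'E'
from h import *
for n in("scene","top"):
    im=get_image(n); cv2.imwrite(f"pics/{n}0.png",im[:,:,::-1]); print(n,np.round(cal(n)[1],3).tolist(),cal(n)[0].tolist(), {k for k in get_calibration(n)})
    for q in("tray","lever_left","lever_right","pill_large","pill_small","feeder","tray_face","paddle_left"):
        for r in cut_out(q,n)[:3]: print(q,round(r["confidence"],2),np.round(r["rect"],1).tolist())
o=get_obs();print(o["t"],o["tool_pos"],R.from_rotvec(o["tool_rot"]).as_matrix().round(3).tolist())
E
```

```text
scene [[0.449, -0.658, 0.605, 1.318], [0.894, 0.326, -0.309, -0.358], [0.006, 0.679, 0.734, 0.98], [0.0, 0.0, 0.0, 1.0]] [[572.3416481136678, 0.0, 324.01686059016777], [0.0, 572.3416481136678, 239.4681204320432], [0.0, 0.0, 1.0]] {'world_from_camera', 'intrinsics'}
tray 0.9 [291.9, 231.4, 60.3, 47.1]
lever_left 0.71 [360.8, 230.7, 75.3, 43.2]
lever_left 0.69 [310.3, 261.1, 166.8, 108.8]
lever_right 0.84 [267.1, 269.1, 81.9, 36.2]
pill_large 0.72 [229.8, 333.5, 15.7, 13.8]
pill_large 0.64 [305.8, 267.3, 11.6, 19.0]
pill_large 0.57 [382.8, 283.8, 15.8, 13.8]
pill_small 0.69 [355.6, 317.9, 59.4, 56.7]
pill_small 0.63 [333.4, 253.5, 6.7, 6.3]
feeder 0.7 [311.1, 261.2, 168.1, 110.9]
tray_face 0.88 [291.4, 233.8, 59.1, 48.0]
tray_face 0.53 [225.6, 265.8, 27.7, 42.6]
paddle_left 0.84 [359.3, 230.4, 73.2, 46.8]
paddle_left 0.71 [446.5, 278.4, 16.6, 23.7]
top [[-0.006, 0.997, -0.078, 0.465], [-1.0, -0.004, 0.022, 0.007], [0.021, 0.078, 0.997, 1.244], [0.0, 0.0, 0.0, 1.0]] [[462.8149176916361, 0.0, 319.22186208695433], [0.0, 462.8149176916361, 236.40795714463988], [0.0, 0.0, 1.0]] {'world_from_camera', 'intrinsics'}
tray 0.87 [321.1, 266.7, 51.1, 30.8]
lever_left 0.8 [276.6, 223.9, 69.5, 13.3]
lever_right 0.86 [362.3, 217.3, 70.0, 15.3]
pill_large 0.57 [330.5, 214.3, 14.7, 9.2]
pill_large 0.45 [399.9, 198.6, 14.9, 8.8]
feeder 0.93 [317.2, 241.8, 153.8, 79.3]
tray_face 0.61 [319.4, 266.1, 51.8, 29.5]
paddle_left 0.74 [274.4, 223.1, 69.4, 16.2]
0.9 [ 0.14174691 -0.6087031   0.19949716] [[0.974, 0.227, 0.0], [0.227, -0.974, -0.0], [0.0, 0.0, -1.0]]
```

```bash
python3 - <<'E'
from h import *
a=cv2.imread("pics/scene0.png")[170:370,180:480]; b=cv2.imread("pics/top0.png")[140:340,180:480]
cv2.imwrite("pics/c1.png",cv2.resize(a,(800,533),interpolation=3)); cv2.imwrite("pics/c2.png",cv2.resize(b,(800,533),interpolation=3))
E
```

```text
(no output)
```

View pics/c1.png

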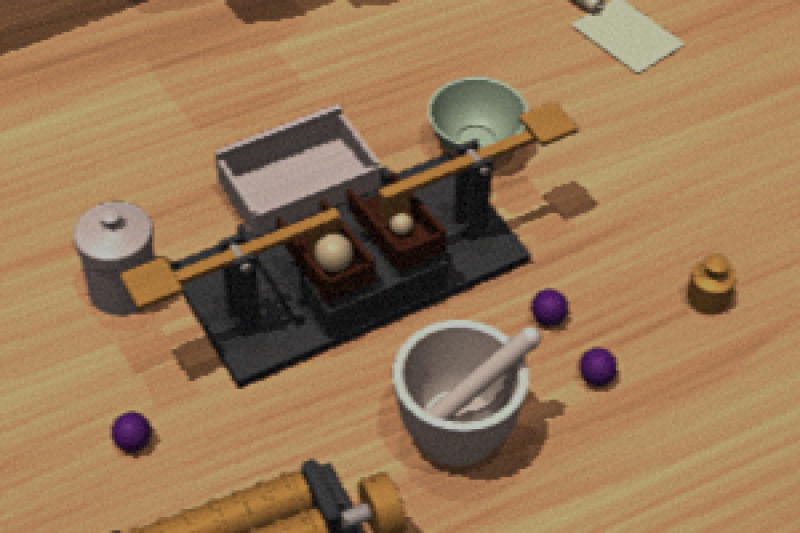

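View pics/c2.png

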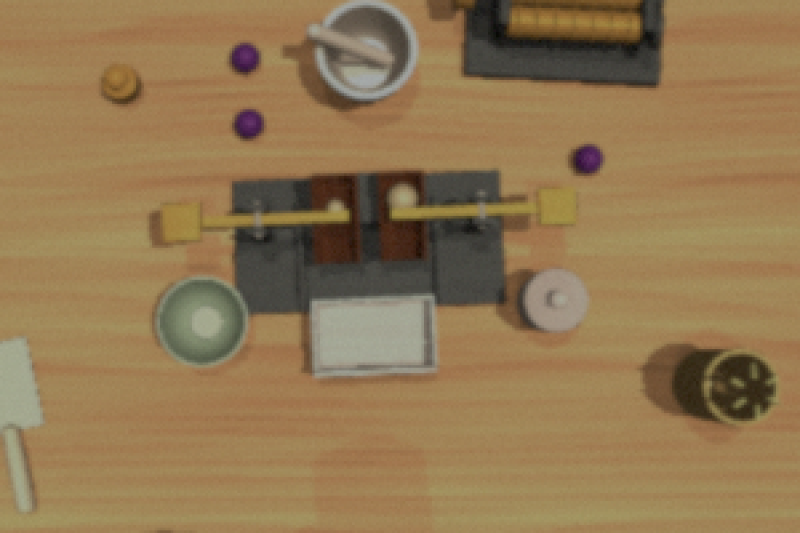

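View pics/top0.png

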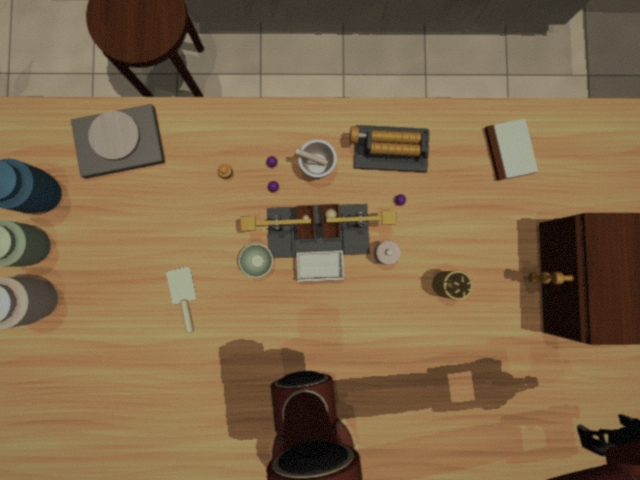

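The large pill is in the right lane (scene crop at 333,253; top crop at 403,197) and the small one in the left. The tray stands out, with its front edge in the top crop running from (314,375) to (436,371). Next I'll turn the paddle and tray pixels into positions.

```bash
python3 - <<'E'
from h import *
f=lambda c:(180+c[0]/2.6667,140+c[1]/2.6667)
pl=back("top",f((181,222)),.105);pr=back("top",f((557,206)),.105)
yv=(pl-pr)[:2];print("paddles",pl,pr,np.linalg.norm(yv));yv/=np.linalg.norm(yv);xv=np.array([yv[1],-yv[0]])
yaw=np.arctan2(xv[1],xv[0]);O=(pl+pr)[:2]/2-.005*xv
print("feeder",O,np.degrees(yaw))
g=lambda x,y,z:np.r_[O+x*xv+y*yv,z]
for c in((314,375),(436,371)):
    w=back("top",f(c),.051);d=w[:2]-O;print("trayfront feeder",d@xv,d@yv)
gs=lambda c:(180+c[0]/2.6667,170+c[1]/2.6667)
for n,p in(("pr",(152,282)),("pl",(549,123))):
    w=back("scene",gs(p),.105);print(n,w)
print("base corners",[proj("top",g(x,y,.012)).round(1).tolist() for x,y in((-.08,.135),(-.08,-.135),(.055,.135),(.055,-.135))],"seen",f((236,313)),f((504,301)),f((233,182)),f((498,172)))
o=get_obs();T=R.from_rotvec(o["tool_rot"]).as_matrix();t=o["tool_pos"]
for nm,p in(("pre-tray",g(-.19,0,.2)),("paddleR",g(.005,-.175,.15)),("home face",g(-.09,0,.03)),("canister",back("top",f((555,300)),.07))):
    print(nm,p,"tool off",(T.T@(p-t)).round(4))
print("twist about tool z deg", -(np.degrees(yaw)-np.degrees(np.arctan2(T[1,0],T[0,0]))))
E
```

```text
paddles [0.58738528 0.15742506 0.105     ] [ 0.60119403 -0.19168841  0.105     ] 0.34938645716914835
feeder [ 0.58929356 -0.01732929] 2.2650819761387595
trayfront feeder -0.14217358735564578 0.0591738020238591
trayfront feeder -0.1436906111075763 -0.05833355037904158
pr [ 0.60768109 -0.1868959   0.105     ]
pl [0.59460045 0.16105959 0.105     ]
base corners [[268.6, 258.2], [369.9, 253.7], [266.7, 207.7], [367.2, 203.6]] seen (268.49889376382794, 257.3735328308396) (368.99763752953083, 252.8735890801365) (267.37390782615216, 208.24914688566395) (366.7476656541793, 204.49919376007801)
pre-tray [ 0.39944202 -0.02483863  0.2       ] tool off [ 3.834e-01 -5.102e-01 -5.000e-04]
paddleR [ 0.60120615 -0.19199495  0.15      ] tool off [ 0.542  -0.3016  0.0495]
home face [ 0.49936388 -0.02088635  0.03      ] tool off [ 0.4816 -0.4914  0.1695]
canister [ 0.51509935 -0.19429216  0.07      ] tool off [ 0.4576 -0.3189  0.1295]
twist about tool z deg 10.844553720469497
```

```bash
python3 -m crank '[{"offset":[0.015,-0.02,0],"twist":[0,0,0.5]},{"offset":[0.04,-0.05,0],"twist":[0,0,1.2]},{"offset":[0.07,-0.09,0],"twist":[0,0,2]},{"offset":[0.105,-0.135,0],"twist":[0,0,3]},{"offset":[0.14,-0.18,0],"twist":[0,0,4]},{"offset":[0.175,-0.23,0],"twist":[0,0,5]},{"offset":[0.21,-0.28,0],"twist":[0,0,6]},{"offset":[0.245,-0.33,0],"twist":[0,0,7]},{"offset":[0.28,-0.375,0],"twist":[0,0,8]},{"offset":[0.315,-0.42,0],"twist":[0,0,9]},{"offset":[0.345,-0.46,0],"twist":[0,0,10]},{"offset":[0.37,-0.493,0],"twist":[0,0,10.8]},{"offset":[0.383,-0.51,0],"twist":[0,0,10.8]},{"offset":[0.383,-0.51,0.03],"twist":[0,0,10.8]},{"offset":[0.383,-0.51,0.075],"twist":[0,0,10.8]},{"offset":[0.383,-0.51,0.12],"twist":[0,0,10.8]},{"offset":[0.383,-0.51,0.155],"twist":[0,0,10.8]},{"offset":[0.383,-0.51,0.168],"twist":[0,0,10.8]},{"offset":[0.383,-0.51,0.168],"twist":[0,0,10.8]}]' 0 20
```

```text
t: 3.28
tool_pos: [0.3989, -0.0251, 0.0314]
tool_rot: [-3.141, -0.063, 0.001]
contact_force: [-0.2, 0.3, 0.2]
opening: 0.0002
grip_force: 0.0
```

```bash
python3 -m crank '[{"offset":[0.01,0,0],"twist":[0,0,0]},{"offset":[0.022,0,0],"twist":[0,0,0]},{"offset":[0.028,0,0],"twist":[0,0,0]},{"offset":[0.034,0,0],"twist":[0,0,0]},{"offset":[0.04,0,0],"twist":[0,0,0]},{"offset":[0.046,0,0],"twist":[0,0,0]},{"offset":[0.052,0,0],"twist":[0,0,0]},{"offset":[0.058,0,0],"twist":[0,0,0]},{"offset":[0.064,0,0],"twist":[0,0,0]},{"offset":[0.07,0,0],"twist":[0,0,0]},{"offset":[0.075,0,0],"twist":[0,0,0]},{"offset":[0.079,0,0],"twist":[0,0,0]},{"offset":[0.083,0,0],"twist":[0,0,0]},{"offset":[0.085,0,0],"twist":[0,0,0]},{"offset":[0.085,0,0],"twist":[0,0,0]}]'
```

```text
t: 5.15
tool_pos: [0.4841, -0.0217, 0.0315]
tool_rot: [3.141, 0.063, -0.0]
contact_force: [0.1, -0.3, 0.3]
opening: 0.0003
grip_force: 0.0
```

```bash
python3 -m crank '[{"offset":[0.002,0,0],"twist":[0,0,0]},{"offset":[0.004,0,0],"twist":[0,0,0]},{"offset":[0.005,0,0],"twist":[0,0,0]}]'; python3 - <<'E'
from h import *
a=get_image("scene")[170:320,200:425,::-1]; b=get_image("top")[180:300,230:410,::-1]
cv2.imwrite("pics/d.png",np.vstack([cv2.resize(a,(450,300),interpolation=3),cv2.resize(b,(450,300),interpolation=3)]))
E
```

```text
t: 5.52
tool_pos: [0.4892, -0.0215, 0.0316]
tool_rot: [3.141, 0.063, 0.0]
contact_force: [-0.3, 0.0, -0.2]
opening: 0.0003
grip_force: 0.0
```

View pics/d.png

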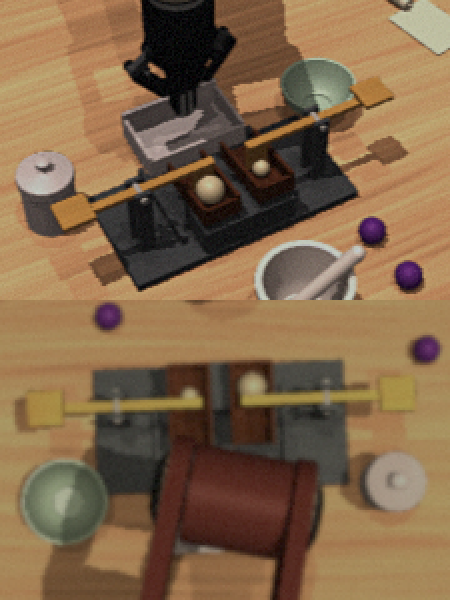

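```bash
python3 - <<'E'
from h import *
im=get_image("scene")[:,:,::-1].copy()
O=np.array([.5893,-.0173]);y=np.radians(2.27);xv=np.array([np.cos(y),np.sin(y)]);yv=np.array([-xv[1],xv[0]])
g=lambda x,y,z:np.r_[O+x*xv+y*yv,z]
t=get_obs()["tool_pos"];print((t[:2]-O)@xv,(t[:2]-O)@yv)
s=8;x0,y0=250,190
big=cv2.resize(im[y0:y0+75,x0:x0+100],None,fx=s,fy=s,interpolation=3)
P=lambda p:tuple(int(v) for v in (proj("scene",p)-[x0-.5,y0-.5])*s)
cv2.circle(big,P(t),5,(0,0,255),2)
for x,c in((-.09,(0,255,0)),(-.143,(255,0,0))): cv2.line(big,P(g(x,.06,.051)),P(g(x,-.06,.051)),c,1)
cv2.imwrite("pics/e.png",big)
E
```

```text
-0.10033611713883656 -0.0002172263556057473
```

View pics/e.png

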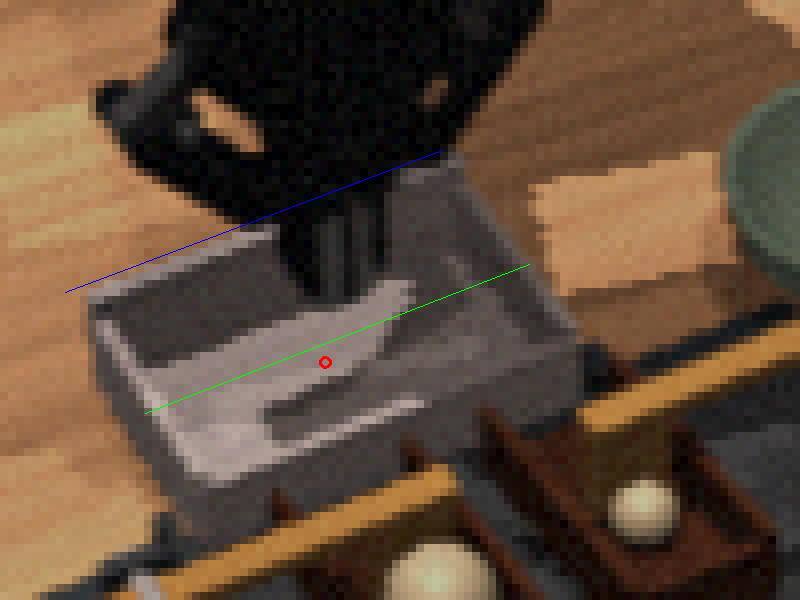

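The finger is over the tray: it passed above the front wall without any force, and its tip shows about 7 px higher in the image (330,300 in the crop) than the reported TCP projects to (325,362). I'll back out above the wall and check the tip height.

```bash
python3 -m crank '[{"offset":[0,0,-0.015],"twist":[0,0,0]},{"offset":[0,0,-0.04],"twist":[0,0,0]},{"offset":[0,0,-0.055],"twist":[0,0,0]},{"offset":[-0.03,0,-0.055],"twist":[0,0,0]},{"offset":[-0.065,0,-0.055],"twist":[0,0,0]},{"offset":[-0.085,0,-0.055],"twist":[0,0,0]},{"offset":[-0.09,0,-0.055],"twist":[0,0,0]},{"offset":[-0.09,0,-0.055],"twist":[0,0,0]}]'; python3 - <<'E'
from h import *
im=get_image("scene")[:,:,::-1].copy()
O=np.array([.5893,-.0173]);y=np.radians(2.27);xv=np.array([np.cos(y),np.sin(y)]);yv=np.array([-xv[1],xv[0]])
g=lambda x,y,z:np.r_[O+x*xv+y*yv,z]
o=get_obs();t=o["tool_pos"];T=R.from_rotvec(o["tool_rot"]).as_matrix();print(t,(t[:2]-O)@xv,(t[:2]-O)@yv,o["q"],o["opening"])
s=6;x0,y0=230,150
big=cv2.resize(im[y0:y0+100,x0:x0+130],None,fx=s,fy=s,interpolation=3)
P=lambda p:tuple(int(v) for v in (proj("scene",p)-[x0-.5,y0-.5])*s)
for k in(0,.02,.04,.06,.073): cv2.circle(big,P(t-k*T[:,2]),3,(0,0,255),-1)
for x,c in((-.143,(255,0,0)),): cv2.line(big,P(g(x,.06,.051)),P(g(x,-.06,.051)),c,1)
for q in((-.08,.135),(-.08,-.135),(.055,.135),(.055,-.135)): cv2.circle(big,P(g(*q,.012)),3,(0,255,255),-1)
cv2.imwrite("pics/f.png",big)
E
```

```text
t: 6.68
tool_pos: [0.3996, -0.0252, 0.0871]
tool_rot: [3.141, 0.063, 0.002]
contact_force: [-0.1, -0.3, 0.1]
opening: -0.0001
grip_force: 0.0
[ 0.39982715 -0.02524011  0.08706571] -0.1896386658671952 -0.0004291250562849548 [-2.49404462e-01 -4.39316500e-01  2.22846448e+00  9.51794659e-05
  1.35130336e+00  1.28113938e+00] 2.3961366292396022e-05
```

View pics/f.png

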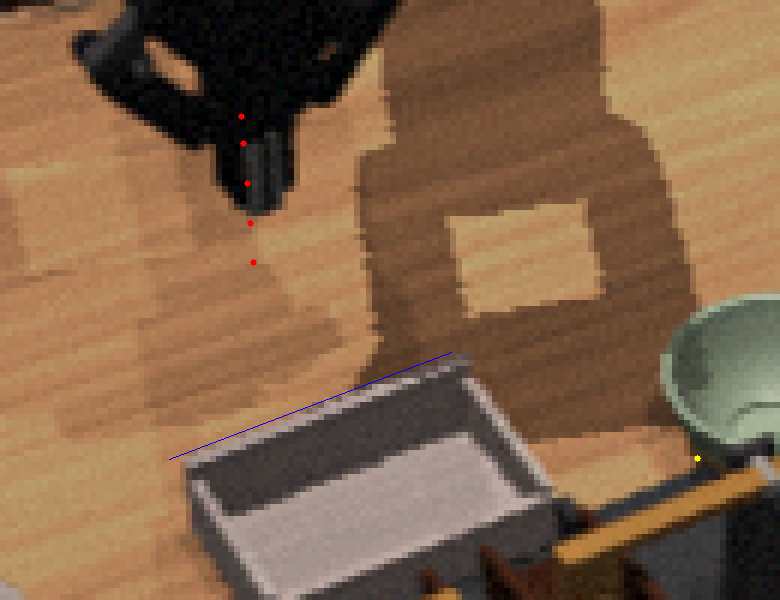

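The picture shows the fingertip about 25 mm higher than the reported TCP (tip seen at crop 258,212, projected at 253,262). So I'll push at a reported z of about 0.008, which is safe under either reading, and watch the force.

```bash
python3 -m crank '[{"offset":[0,0,0.02],"twist":[0,0,0]},{"offset":[0,0,0.05],"twist":[0,0,0]},{"offset":[0,0,0.07],"twist":[0,0,0]},{"offset":[0,0,0.079],"twist":[0,0,0]},{"offset":[0,0,0.079],"twist":[0,0,0]},{"offset":[0.012,0,0.079],"twist":[0,0,0]},{"offset":[0.024,0,0.079],"twist":[0,0,0]},{"offset":[0.03,0,0.079],"twist":[0,0,0]},{"offset":[0.036,0,0.079],"twist":[0,0,0]},{"offset":[0.042,0,0.079],"twist":[0,0,0]},{"offset":[0.048,0,0.079],"twist":[0,0,0]},{"offset":[0.054,0,0.079],"twist":[0,0,0]},{"offset":[0.06,0,0.079],"twist":[0,0,0]}]'; python3 - <<'E'
from h import *
for i in range(3):
    get_image("top"); print(get_obs()["contact_force"])
for r in cut_out("tray","top")[:2]+cut_out("tray","scene")[:2]: print(r["confidence"],r["rect"])
E
```

```text
t: 8.35
tool_pos: [0.4592, -0.0226, 0.0074]
tool_rot: [-3.141, -0.063, 0.001]
contact_force: [-1.7, 0.2, 1.0]
opening: 0.0
grip_force: 0.8
[-0.26275774 -0.48555913  0.43443364]
[-0.1051632  -0.66232104  0.14175251]
[ 0.06417949  0.40540918 -0.26624093]
0.64 [320.5, 249.6, 49.7, 18.5]
0.73 [290.9, 234.4, 61.7, 46.9]
0.39 [360.1, 230.5, 73.8, 44.0]
```

Contact: the force reads -1.7 N while pushing. I'll push on to the stop.

```bash
python3 -m crank '[{"offset":[0.006,0,0],"twist":[0,0,0]},{"offset":[0.012,0,0],"twist":[0,0,0]},{"offset":[0.017,0,0],"twist":[0,0,0]},{"offset":[0.021,0,0],"twist":[0,0,0]},{"offset":[0.024,0,0],"twist":[0,0,0]},{"offset":[0.026,0,0],"twist":[0,0,0]},{"offset":[0.028,0,0],"twist":[0,0,0]}]'; python3 -m crank '[{"offset":[0.001,0,0],"twist":[0,0,0]},{"offset":[0.002,0,0],"twist":[0,0,0]}]';python3 -m crank '[{"offset":[0.001,0,0],"twist":[0,0,0]},{"offset":[0.002,0,0],"twist":[0,0,0]}]'
```

```text
t: 9.48
tool_pos: [0.487, -0.0215, 0.0074]
tool_rot: [-3.141, -0.063, 0.001]
contact_force: [-1.5, -0.1, -0.6]
opening: -0.0001
grip_force: 0.8
t: 9.72
tool_pos: [0.4889, -0.0215, 0.0074]
tool_rot: [-3.141, -0.063, 0.0]
contact_force: [-0.7, -0.1, -2.0]
opening: 0.0003
grip_force: 0.8
t: 9.98
tool_pos: [0.4894, -0.0214, 0.0073]
tool_rot: [-3.141, -0.064, 0.007]
contact_force: [-10.5, -0.3, 6.7]
opening: 0.0001
grip_force: 4.8
```

The force jump to 10.5 N at feeder x = -0.100 shows the tray is home, and it confirms the tip's x. Next I'll back off, lift and go above the right paddle.

```bash
python3 -m crank '[{"offset":[-0.01,0,0],"twist":[0,0,0]},{"offset":[-0.03,0,0],"twist":[0,0,0]},{"offset":[-0.035,0,-0.03],"twist":[0,0,0]},{"offset":[-0.035,0,-0.08],"twist":[0,0,0]},{"offset":[-0.035,0,-0.13],"twist":[0,0,0]},{"offset":[-0.025,0.015,-0.15],"twist":[0,0,0]},{"offset":[-0.005,0.045,-0.15],"twist":[0,0,0]},{"offset":[0.025,0.085,-0.15],"twist":[0,0,0]},{"offset":[0.055,0.12,-0.15],"twist":[0,0,0]},{"offset":[0.08,0.15,-0.15],"twist":[0,0,0]},{"offset":[0.1,0.168,-0.15],"twist":[0,0,0]},{"offset":[0.105,0.173,-0.14],"twist":[0,0,0]},{"offset":[0.105,0.173,-0.12],"twist":[0,0,0]},{"offset":[0.105,0.173,-0.11],"twist":[0,0,0]},{"offset":[0.105,0.173,-0.11],"twist":[0,0,0]}]'; python3 - <<'E'
from h import *
a=get_image("scene")[170:320,200:425,::-1]; b=get_image("top")[160:280,230:410,::-1]
cv2.imwrite("pics/g.png",np.hstack([cv2.resize(b,(345,230),interpolation=3),cv2.resize(a,(345,230),interpolation=3)]) if 0 else np.vstack([cv2.resize(a[:100],(660,293),interpolation=3),cv2.resize(b[:80],(660,293),interpolation=3)]))
o=get_obs();print(o["tool_pos"],o["contact_force"])
for n in("scene","top"):
  for q in("tray","canister","bowl"): print(n,q,[(round(r["confidence"],2),np.round(r["rect"],1).tolist()) for r in cut_out(q,n)[:1]])
E
```

```text
t: 11.85
tool_pos: [0.6013, -0.1888, 0.1154]
tool_rot: [-3.139, -0.064, 0.005]
contact_force: [-0.5, -0.8, 0.2]
opening: 0.0002
grip_force: 0.0
[ 0.60271524 -0.18958764  0.11757571] [-0.50052694  0.39949823  0.01884447]
scene tray [(0.97, [300.5, 249.5, 52.7, 50.6])]
scene canister [(0.62, [224.2, 271.1, 26.7, 38.5])]
scene bowl [(0.71, [360.5, 212.8, 36.7, 24.8])]
top tray [(0.58, [275.3, 222.5, 70.2, 18.4])]
top canister [(0.72, [359.4, 218.0, 64.1, 9.6])]
top bowl [(0.86, [255.3, 260.3, 31.3, 34.8])]
```

View pics/g.png

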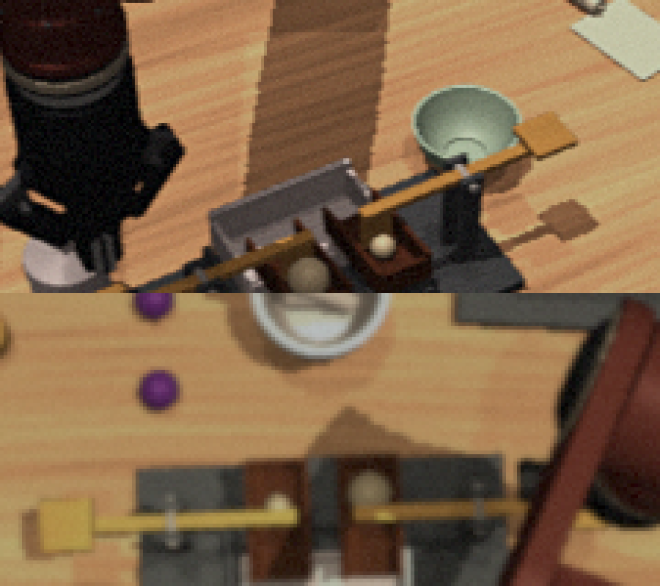

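The tray is home with both lane mouths over it, and the finger hangs over the right paddle. I'll press down gradually.

```bash
python3 -m crank '[{"offset":[0,0,0.01],"twist":[0,0,0]},{"offset":[0,0,0.022],"twist":[0,0,0]},{"offset":[0,0,0.03],"twist":[0,0,0]},{"offset":[0,0,0.035],"twist":[0,0,0]},{"offset":[0,0,0.04],"twist":[0,0,0]},{"offset":[0,0,0.044],"twist":[0,0,0]},{"offset":[0,0,0.048],"twist":[0,0,0]},{"offset":[0,0,0.052],"twist":[0,0,0]}]'
```

```text
t: 13.25
tool_pos: [0.6032, -0.1907, 0.0664]
tool_rot: [3.14, 0.063, 0.001]
contact_force: [-2.3, -0.7, 3.2]
opening: -0.0002
grip_force: 2.5
```

```bash
python3 -m crank '[{"offset":[0,0,0.004],"twist":[0,0,0]},{"offset":[0,0,0.008],"twist":[0,0,0]},{"offset":[0,0,0.011],"twist":[0,0,0]}]';python3 -m crank '[{"offset":[0,0,0.002],"twist":[0,0,0]},{"offset":[0,0,0.003],"twist":[0,0,0]}]';python3 - <<'E'
from h import *
a=get_image("scene")[170:320,200:425,::-1]
cv2.imwrite("pics/i.png",cv2.resize(a,(788,525),interpolation=3))
E
```

```text
t: 13.62
tool_pos: [0.6032, -0.1904, 0.0551]
tool_rot: [3.14, 0.063, 0.001]
contact_force: [-3.4, 0.1, 5.7]
opening: 0.0003
grip_force: 3.0
t: 13.88
tool_pos: [0.6032, -0.19, 0.0522]
tool_rot: [-3.141, -0.063, -0.001]
contact_force: [-4.0, 1.1, 6.1]
opening: -0.0001
grip_force: 2.9
```

View pics/i.png

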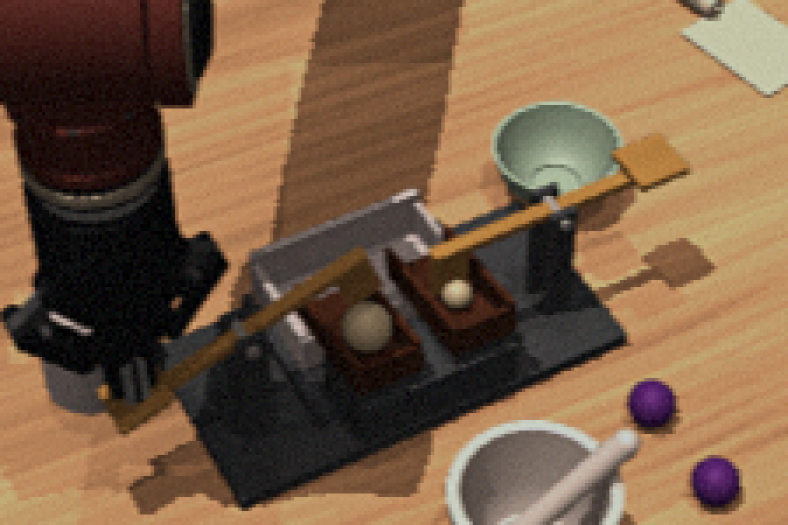

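The right gate is lifting but the large pill is still held (crop 367,327). I'll press on.

```bash
python3 -m crank '[{"offset":[0,0,0.003],"twist":[0,0,0]},{"offset":[0,0,0.005],"twist":[0,0,0]}]';python3 -m crank '[{"offset":[0,0,0.002],"twist":[0,0,0]},{"offset":[0,0,0.004],"twist":[0,0,0]}]';python3 - <<'E'
from h import *
get_image("scene")
for q in("pill_large","pill_small"): print(q,[(round(r["confidence"],2),np.round(r["rect"],1).tolist()) for r in cut_out(q,"scene")[:6]])
print(get_obs()["contact_force"])
E
```

```text
t: 14.18
tool_pos: [0.6037, -0.1898, 0.0476]
tool_rot: [-3.14, -0.063, -0.003]
contact_force: [-1.5, 1.3, 7.6]
opening: 0.0001
grip_force: 3.1
t: 14.42
tool_pos: [0.6043, -0.19, 0.044]
tool_rot: [3.141, 0.063, 0.005]
contact_force: [-1.3, 2.2, 7.6]
opening: -0.0001
grip_force: 3.2
pill_large [(0.69, [231.2, 334.4, 15.5, 14.5]), (0.59, [384.6, 284.0, 13.8, 13.4]), (0.43, [406.1, 306.9, 14.4, 14.8])]
pill_small [(0.44, [334.8, 253.9, 7.9, 5.0]), (0.31, [315.6, 260.4, 159.3, 107.5])]
[-0.79712258  1.13893708  7.46702137]
```

```bash
python3 -m crank '[{"offset":[0,0,0.002],"twist":[0,0,0]},{"offset":[0,0,0.004],"twist":[0,0,0]}]';python3 -m crank '[{"offset":[0,0,0.002],"twist":[0,0,0]},{"offset":[0,0,0.003],"twist":[0,0,0]},{"offset":[0,0,0.003],"twist":[0,0,0]}]';python3 - <<'E'
from h import *
a=get_image("scene")[170:320,200:425,::-1]
cv2.imwrite("pics/j.png",cv2.resize(a,(788,525),interpolation=3))
for q in("pill_large",): print(q,[(round(r["confidence"],2),np.round(r["rect"],1).tolist()) for r in cut_out(q,"scene")[:6]])
E
```

```text
t: 14.82
tool_pos: [0.6047, -0.1901, 0.0404]
tool_rot: [3.14, 0.063, 0.006]
contact_force: [-0.2, 1.4, 7.2]
opening: 0.0001
grip_force: 3.3
t: 15.2
tool_pos: [0.6051, -0.1904, 0.039]
tool_rot: [3.14, 0.063, 0.007]
contact_force: [-3.9, 1.9, 14.5]
opening: 0.0002
grip_force: 5.7
pill_large [(0.71, [406.2, 307.0, 16.4, 14.4]), (0.68, [298.4, 247.3, 51.1, 49.2]), (0.47, [384.9, 282.4, 12.5, 8.9]), (0.44, [284.9, 250.2, 5.0, 6.5])]
```

View pics/j.png

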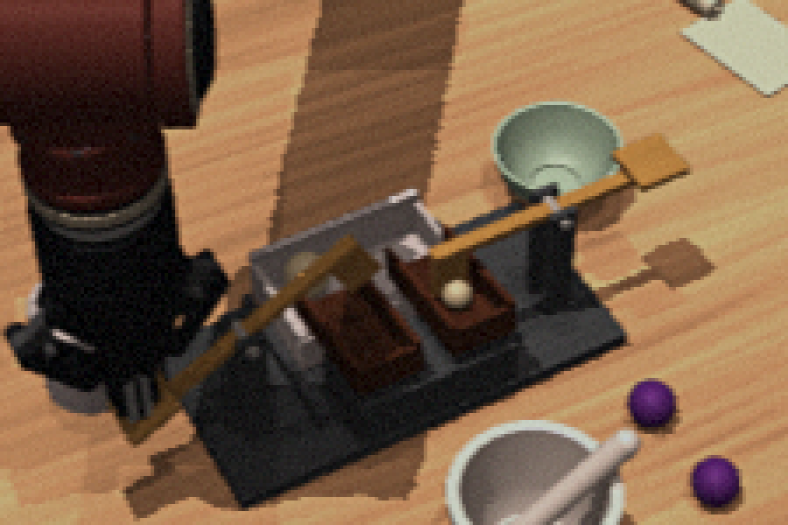

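The lever is at its stop (14.5 N), the right lane is empty and the pill is in the tray (crop 303,263). Now I'll release the lever gently, lift, and move clear for a check.

```bash
python3 -m crank '[{"offset":[0,0,-0.006],"twist":[0,0,0]},{"offset":[0,0,-0.014],"twist":[0,0,0]},{"offset":[0,0,-0.022],"twist":[0,0,0]},{"offset":[0,0,-0.03],"twist":[0,0,0]},{"offset":[0,0,-0.038],"twist":[0,0,0]},{"offset":[0,0,-0.046],"twist":[0,0,0]},{"offset":[0,0,-0.055],"twist":[0,0,0]},{"offset":[0,0,-0.075],"twist":[0,0,0]},{"offset":[0,0,-0.11],"twist":[0,0,0]},{"offset":[0,0,-0.15],"twist":[0,0,0]},{"offset":[0,0,-0.19],"twist":[0,0,0]},{"offset":[0,0.03,-0.2],"twist":[0,0,0]},{"offset":[0,0.07,-0.2],"twist":[0,0,0]},{"offset":[0,0.11,-0.2],"twist":[0,0,0]},{"offset":[0,0.14,-0.2],"twist":[0,0,0]},{"offset":[0,0.15,-0.2],"twist":[0,0,0]},{"offset":[0,0.15,-0.2],"twist":[0,0,0]}]'; python3 - <<'E'
from h import *
a=get_image("scene")[170:320,200:425,::-1]; b=get_image("top")[160:280,230:410,::-1]
cv2.imwrite("pics/k.png",np.vstack([cv2.resize(a[:,:],(450,300),interpolation=3),cv2.resize(b,(450,300),interpolation=3)]))
E
```

```text
t: 17.42
tool_pos: [0.6089, -0.3398, 0.2358]
tool_rot: [-3.14, -0.063, -0.0]
contact_force: [-0.1, 0.7, -0.0]
opening: -0.0002
grip_force: 0.0
```

View pics/k.png

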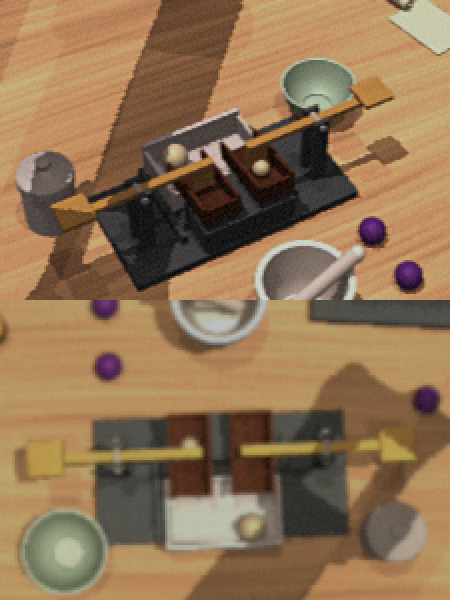

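The pill lies in the tray (lower view 250,527), the tray is home, the right lever is level again, and the small pill and the other objects haven't moved.

```bash
python3 -c "
from station import *
print(finish_job())"
```

```text
the job is handed in; nothing more can be done
None
```

I pushed the tray home, pressed the right lever to its stop so the large pill rolled into the tray, let its gate shut again, and handed the job in at about 17.5 s; one early push went over the tray's front wall without contact because the fingertip sat about 25 mm higher than reported.

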